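Unmould the set sugar block and close the mould again

TASK

The dark palm-sugar block has set: take the cover off the wooden mould by its handle and lay it flat on the chopping board, then lift the dark block out of its cavity and lay it flat, pattern up, well inside the rim of the porcelain plate, beside the cup. Then put the cover back on the mould, centred and square as it was, over the pale block, which stays in its cavity. Set things down rather than letting them drop, and leave everything else where it stands.

Things in the scene. Friction and masses are not known exactly. Their poses are not given: they have to be found in the camera images.
- mould: Hardwood mould, fixed, 130 (x) x 168 (y) x 46 mm high; origin at centre of underside. Two open cavities, each 104 (x) x 48 (y) mm, centred at y = +44 and -44 mm, floor 12 mm above the underside. A finger channel 50 mm wide (x -25 to 25), cut to the same floor, runs along y through both cavities and all walls: 44 mm of it lies between the blocks, its outer ends are open.
- dark_block: Dark brown hard palm-sugar block, 100 (its x) x 44 (its y) x 28 mm high, 0.17 kg, origin at the centre of its underside, patterned top up (+z). Sits loosely (2 mm play all round) in one or the other of the mould's cavities, its top 6 mm below the mould's rim, x axis along the mould's x.
- pale_block: Pale yellow sugar block, same shape and size as the dark one, in the mould's other cavity; to be left there.
- cover: Wooden cover board 84 (its x) x 150 (its y) x 12 mm, 0.3 kg, origin at the centre of its underside. On top a dark bar handle 18 mm wide (x), 90 mm long (y), from 12 to 46 mm above the underside. It lies across the mould's rim (underside 46 mm above the counter), centred, its y along the mould's y; the blocks' ends peep out.
- plate: Round white porcelain plate, 232 mm across and 17 mm high, loose, 0.5 kg; origin at centre of its underside. Flat inside floor of radius 90 mm, 6 mm above the underside; a low sloping rim outside that.
- sauce_cup: Small blue porcelain cup, 52 mm across, 40 mm high, standing on the plate about 60 mm from its centre, in any direction; origin at centre of its underside.
- board: Round green plastic chopping board, 260 mm across, 18 mm thick, loose, 0.75 kg; origin at centre of its underside. It and the plate stand one left and one right of the mould, either way round.
- tea_cup: Small terracotta tea cup, 50 mm across, 45 mm high, standing on the chopping board about 95 mm from its centre, in any direction; origin at centre of its underside.
- clay_jar: Clay jar with lid, 110 mm across, 178 mm high, origin at centre of underside. Leave alone.
- colander: Steel colander, 170 mm across (208 over its handles), 83 mm high, origin at centre of underside. Leave alone.
- rolling_pin: Wooden rolling pin, 42 mm thick, 304 mm long along its y, origin on the counter under its middle. Leave alone.
- sauce_bottle: Amber sauce bottle, 56 mm across, 190 mm high, origin at centre of underside. Leave alone.
- pepper_mill: Dark wooden pepper mill, 52 mm across, 145 mm high, origin at centre of underside. Leave alone.
- bowl: Small blue bowl, 80 mm across, 42 mm high, on the near right of the mould, origin at centre of underside. Leave alone.

How it is judged:
On the way, in this order (a step that is already met when the one before it is completed fails the run):
1. the cover lies flat on the chopping board, released (horizontal distance between cover and board below 0.085 m and z of cover in the frame of board between 0.014 and 0.022 m and angle between cover's own z axis and vertical below 0.08 rad and contact force between the fingers and cover below 0.1 N and linear speed of cover below 0.03 m/s), for 0.2 s.
2. the dark block lies flat, pattern up, on the plate's floor, released (horizontal distance between dark_block and plate below 0.06 m and z of dark_block in the frame of plate between 0.002 and 0.01 m and angle between dark_block's own z axis and vertical below 0.08 rad and contact force between the fingers and dark_block below 0.1 N and linear speed of dark_block below 0.03 m/s), for 0.2 s.
At the end, for the whole second after the job is handed in: Dark block flat (0.08 rad), pattern up on the plate floor (4 mm), centre within 60 mm of the plate's; cover flat on the mould rim (4 mm), centre within 15 mm of the mould's, square to 0.15 rad, either way round; pale block in its cavity; block and cover released, at rest (all of step 2 and horizontal distance between cover and mould below 0.015 m and z of cover in the frame of mould between 0.042 and 0.05 m and angle between each of cover, pale_block's own z axis and vertical below 0.08 rad and angle between the x axis of cover and the x axis of mould, either way round below 0.15 rad and contact force between the fingers and cover below 0.1 N and linear speed of cover below 0.03 m/s and horizontal distance between pale_block and mould below 0.05 m and z of pale_block in the frame of mould below 0.016 m); the robot touches nothing.
It fails at once if a bystander is shifted more than 25 mm or tipped (distance of any of sauce_cup, tea_cup, clay_jar, colander, rolling_pin, sauce_bottle, pepper_mill, bowl from where it was at the start of the episode above 0.025 m or angle between any of sauce_cup, tea_cup, clay_jar, colander, rolling_pin, sauce_bottle, pepper_mill, bowl's own z axis and vertical above 0.4 rad).
It fails at once if the plate or the chopping board is shifted more than 25 mm (distance of any of plate, board from where it was at the start of the episode above 0.025 m).
It fails at once if the pale block is lifted more than 15 mm (z of pale_block in the frame of mould above 0.027 m).
It fails at once if the dark block or the cover falls freely (over 0.6 m/s out of the fingers, a drop of about 2 cm) ((contact force between the fingers and dark_block below 0.1 N and linear speed of dark_block above 0.6 m/s) or (contact force between the fingers and cover below 0.1 N and linear speed of cover above 0.6 m/s)).
It also fails if it takes over 70 s, if anything falls off the work surface, if the arm or the gripper's body presses on something with over 40 N, if the wrist force passes 120 N, or if a joint passes its speed limit or range.

ROBOT

A 7-joint arm with a two-finger parallel gripper is mounted at the origin on the work surface. World frame = base frame: x ahead of the robot, y to its left, z up, the work surface at z = 0. Lengths are in m, angles in rad, forces in N, time in s.
With the tool pointing down it reaches from about 0.425 to 0.95 m from the base axis. Payload 16.7 kg.
Tool frame: the origin (TCP) lies midway between the tips of the shut fingers; the grasp point (between the pads) lies 19 mm behind it (env.hold_point_z is the distance from the TCP to the grasp point, in m); z points along the fingers, y is the direction in which the jaws open and shut (so a half turn about z gives the same grasp; the last joint's range is limited). The gripper opens to 94 mm and grips with 3 to 60 N. Pads are 16 mm wide; open, the fingers measure 119 mm over their backs; the gripper's body (75 mm by 177 mm) begins 78 mm behind the grasp point.
Start: joints at [1.129, 0.426, 0.074, 1.606, -0.034, 1.111, -0.067], TCP at [0.195, -0.646, 0.205] pointing down, gripper open.
Joint ranges: [-2.85, 2.85], [-0.5, 2.14], [-1.23, 1.37], [0.21, 2.46], [-1.02, 4.16], [0.16, 2.05], [-2.73, 2.73]. Speed limits (rad/s): [1.89, 1.89, 2.39, 2.39, 3.01, 3.01, 3.01].

INTERFACE

Orientations are given as a unit quaternion [x, y, z, w].
In Python, from cell import env gives the robot as it stands. Calls block until the motion is done:
- env.move_to(position, orientation): joint-space move of the TCP to a pose.
- env.line_to(position, ori=None, speed=0.15, threshold=None): straight line of the TCP; ori=None keeps the orientation; speed is the mean speed in m/s. With threshold (N) it stops when the force on the tool has changed by that much, and returns True; else False.
- env.goto_joints(angles): joint-space move.
- env.grip(opening, grasp_force=None): opening from 0.0 (shut) to 1.0 (fully open); grasp_force is the grip in N (None keeps the last); returns when the fingers have stopped.
- env.pause(seconds).
- env.solve_ik(position, orientation): joint angles nearest the present ones, or None.
- env.read_camera(name): name is "scene" or "top" or "wrist"; returns the picture (480x640x3 uint8, blue, green, red); there is no depth.
- env.calibration(name): a dict with "camera_matrix" (3x3 intrinsics, pixels), "k1" (the pictures are not rectified: a ray, as slopes to the right and down, at radius r is drawn at 1 + k1 r^2 times it, then the intrinsics apply), "world_from_camera" (4x4, takes a point from camera to world coordinates); the wrist camera has in their place "tool_from_camera" (4x4, takes a point from camera to tool coordinates, whose origin is the TCP and whose axes are the flange's). Camera axes: x right, y down, z forward; pixel columns grow to the right and rows downward; lengths in m; the calibration is good to about 2 mm. A picture is of the moment at which its call begins: read the wrist's pose just before it. calibration takes no time and is no camera call.
A pose or a line that the arm cannot do raises env.PlanningError and nothing moves.
- env.sign_off(): hands the job in, once; it reports no verdict.
Readings, each from a call of its own:
- env.current_clock(): time.
- env.current_joint_positions(): joint angles.
- env.current_qvel(): joint speeds.
- env.current_joint_torque(): joint torques, N m.
- env.current_eef_pos(): TCP position.
- env.current_eef_rot(): TCP orientation.
- env.current_contact_force(): force on the tool from outside, world axes, zero at the start.
- env.current_wrist_torque(): the same for the moment, N m.
- env.current_finger_gap(): opening from 0.0 (shut) to 1.0 (fully open).
Only numpy, scipy, OpenCV 4.12 (cv2) and the standard library are available. Lean on these libraries where they do the work, as an engineer would, in place of code of your own. Each camera call takes 0.05 s, during which the arm holds its last target. There are 200 camera calls.

## Working session

There is one attempt and no reset: what is moved stays moved. The work goes in short steps, each a Python script; the robot and the scene stay as the last script left them, time stands still between calls to the robot, and variables do not carry over. Pictures are saved under pics/ and viewed, about 8 in all and at most 12, crops included, and the job is handed in when it is done.

```bash
ls; mkdir -p pics; python3 - <<'E'
from cell import env
import cv2
print(env.current_clock(),env.current_eef_pos(),env.current_eef_rot(),env.hold_point_z)
for n in("top","scene"):
    cv2.imwrite(f"pics/{n}0.png",env.read_camera(n)); print(n,env.calibration(n))
print(env.calibration("wrist"))
E
```

```text
pics
0.0 [ 0.19467261 -0.64585661  0.20477043] [ 9.89304985e-01  1.45860319e-01 -1.46047161e-04 -6.26139326e-04] 0.0188
top {'camera_matrix': array([[586.06503624,   0.        , 318.21356833],
       [  0.        , 586.06503624, 239.13498491],
       [  0.        ,   0.        ,   1.        ]]), 'k1': -0.17541560532590528, 'world_from_camera': array([[-0.03336039, -0.97379472,  0.22496872,  0.31166375],
       [-0.99943253,  0.03145491, -0.01204981,  0.00490127],
       [ 0.00465767, -0.22524304, -0.97429147,  1.24034836],
       [ 0.        ,  0.        ,  0.        ,  1.        ]])}
scene {'camera_matrix': array([[508.37835222,   0.        , 320.26503878],
       [  0.        , 508.37835222, 240.11665706],
       [  0.        ,   0.        ,   1.        ]]), 'k1': 0.024472706802539563, 'world_from_camera': array([[-0.87274997,  0.26632951, -0.40911623,  0.96455561],
       [ 0.48815293,  0.48260366, -0.72718665,  0.72050906],
       [ 0.00376973, -0.83436341, -0.55120186,  0.59809246],
       [ 0.        ,  0.        ,  0.        ,  1.        ]])}
{'camera_matrix': array([[418.11735307,   0.        , 322.88373454],
       [  0.        , 418.11735307, 238.05752857],
       [  0.        ,   0.        ,   1.        ]]), 'k1': 0.01605856856608831, 'tool_from_camera': array([[ 2.02620033e-04, -9.59567968e-01, -2.81476950e-01,
         7.98666363e-02],
       [ 9.99999953e-01,  1.29269767e-04,  2.79159257e-04,
         2.25423975e-04],
       [-2.31485822e-04, -2.81476993e-01,  9.59567949e-01,
        -1.77712380e-01],
       [ 0.00000000e+00,  0.00000000e+00,  0.00000000e+00,
         1.00000000e+00]])}
```

View pics/top0.png

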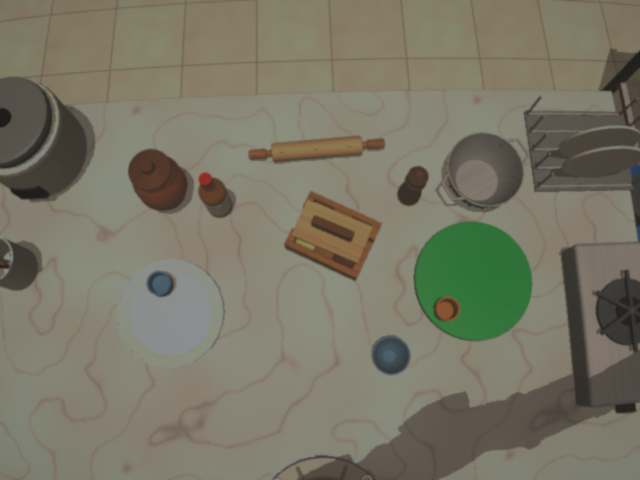

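View pics/scene0.png

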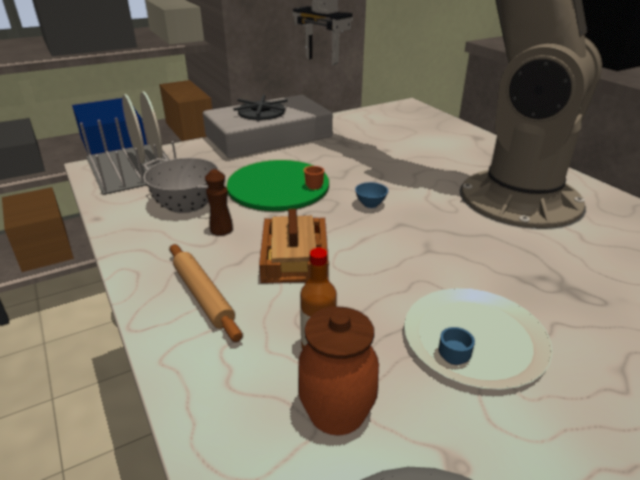

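The top view shows the mould at about (333,237), with the pale block's end on its left and the dark one's on its right. The plate is at (171,313) with its cup at (160,284). The board is at (473,281) with the tea cup at (447,309). The scene view agrees.

```bash
cat > h.py <<'E'
import numpy as np, cv2
from scipy.spatial.transform import Rotation as R
from scipy.optimize import least_squares
from cell import env
def wfc(name,pose=None):
    c=env.calibration(name)
    if name!="wrist": return c,c["world_from_camera"]
    T=np.eye(4);p,q=pose;T[:3,:3]=R.from_quat(q).as_matrix();T[:3,3]=p
    return c,T@c["tool_from_camera"]
def pose(): return env.current_eef_pos(),env.current_eef_rot()
def unproj(name,px,z,ps=None):
    c,T=wfc(name,ps);K=c["camera_matrix"]
    u=cv2.undistortPoints(np.float64(px).reshape(-1,1,2),K,np.array([c["k1"],0,0,0.]))[:,0]
    d=np.c_[u,np.ones(len(u))]@T[:3,:3].T
    return T[:3,3]+d*((z-T[2,3])/d[:,2])[:,None]
def proj(name,P,ps=None):
    c,T=wfc(name,ps);Ti=np.linalg.inv(T)
    return cv2.projectPoints(np.float64(P),cv2.Rodrigues(Ti[:3,:3])[0],Ti[:3,3],c["camera_matrix"],np.array([c["k1"],0,0,0.]))[0][:,0]
def circ(P):
    return least_squares(lambda v:np.hypot(P[:,0]-v[0],P[:,1]-v[1])-v[2],[*P[:,:2].mean(0),.1],loss="soft_l1",f_scale=.002).x
def down(jaw):  # tool down, jaw (tool y) along world angle jaw
    jaw=(jaw)%np.pi; best=None
    out=[]
    for a in(jaw,jaw-np.pi):
        y=np.array([np.cos(a),np.sin(a),0]);z=np.array([0,0,-1.]);out.append(R.from_matrix(np.c_[np.cross(y,z),y,z]).as_quat())
    return out
def best(p,jaw):
    """of both half-turns, the orientation whose last joint stays most central"""
    c=[(abs(j[6]),k) for k,q in enumerate(down(jaw)) if (j:=env.solve_ik(p,q)) is not None]
    return down(jaw)[min(c)[1]]
E
python3 - <<'E'
from h import *
im=cv2.imread("pics/top0.png"); hsv=cv2.cvtColor(im,cv2.COLOR_BGR2HSV)
def big(m,c0,rad):
    k=np.zeros(m.shape,np.uint8);cv2.circle(k,c0,rad,255,-1);m=cv2.bitwise_and(m,k)
    cs,_=cv2.findContours(m,cv2.RETR_EXTERNAL,cv2.CHAIN_APPROX_NONE);c=max(cs,key=cv2.contourArea);return cv2.convexHull(c)[:,0] if 0 else c[:,0]
g=cv2.inRange(hsv,(45,120,40),(75,255,255));print("board",circ(unproj("top",big(g,(473,281),80),.018)))
t=cv2.inRange(hsv,(0,150,60),(18,255,255));print("tea",circ(unproj("top",big(t,(447,309),25),.045)))
b=cv2.inRange(hsv,(90,70,30),(120,255,255));print("cup",circ(unproj("top",big(b,(160,284),25),.046)))
print("plate hsv",hsv[313,190],hsv[340,130],hsv[313,120],"counter",hsv[330,260])
pl=unproj("top",[(117,313),(225,313),(171,260),(171,367)],.017);print(pl)
print("bottle top",unproj("top",[(205,179)],.19),"mill top",unproj("top",[(417,174)],.145),"jar",unproj("top",[(150,167)],.178))
m=unproj("top",[(313,193),(381,224),(357,278),(286,247)],.046);print("mould corners",m,m.mean(0))
for i in range(4):print(np.linalg.norm(m[i]-m[(i+1)%4]))
x0=m.mean(0)
e=m[0]-m[3];a=np.arctan2(e[1],e[0]);print("mould x angle",a)
# look with wrist
q=best([x0[0]-.03,x0[1],.30],a)
print(env.solve_ik([x0[0],x0[1],.30],q)); env.move_to([x0[0]-.03,x0[1],.30],q)
env.pause(.3);ps=pose();cv2.imwrite("pics/w0.png",env.read_camera("wrist"));np.save("w0.npy",np.r_[ps[0],ps[1]]);print(ps,env.current_clock())
E
```

```text
board [ 0.4944089  -0.33966478  0.12585808]
tea [ 0.43270567 -0.27013441  0.02180041]
cup [0.50213896 0.32046959 0.01868591]
plate hsv [100  11 142] [ 36  29 140] [ 39  24 141] counter [ 24  37 139]
[[0.44662317 0.42341367 0.017     ]
 [0.44169133 0.19027097 0.017     ]
 [0.55839141 0.30721657 0.017     ]
 [0.33155552 0.30450522 0.017     ]]
bottle top [[0.67827866 0.20288387 0.19      ]] mill top [[ 0.69090393 -0.20909618  0.145     ]] jar [[0.71167355 0.314431   0.178     ]]
mould corners [[ 0.68873763 -0.00212563  0.046     ]
 [ 0.61592481 -0.14336762  0.046     ]
 [ 0.50257753 -0.08713349  0.046     ]
 [ 0.57278551  0.0578496   0.046     ]] [ 0.59500637 -0.04369429  0.046     ]
0.15890564852662242
0.12653017175631343
0.16108773747343666
0.13054471490790967
mould x angle -0.4773454113332099
[ 0.39509071  0.27071411 -0.52809904  1.64309403  0.14173059  1.26611558
 -0.63713405]
(array([ 0.56502168, -0.04393411,  0.29993232]), array([ 8.54331611e-01,  5.19728293e-01, -2.02671995e-05, -1.60817151e-05])) 2.975
```

View pics/w0.png

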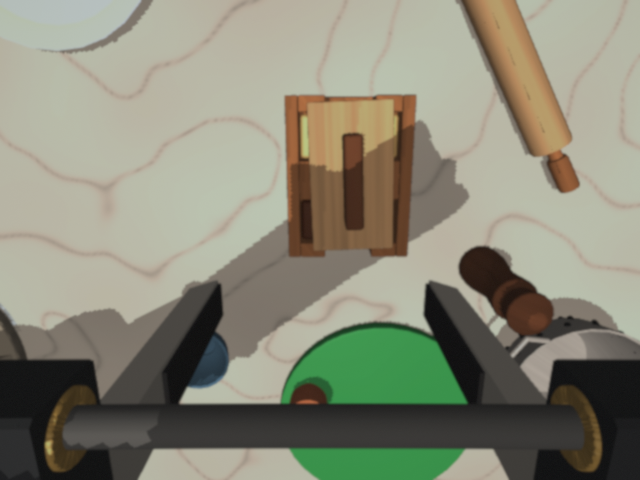

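The wrist view shows the mould rim corners at about (286,96), (416,96), (408,255) and (290,255). The handle top spans (343..363, 133..229), and the pale block is in the upper cavity with the dark one in the lower.

```bash
python3 - <<'E'
from h import *
v=np.load("w0.npy");ps=(v[:3],v[3:])
def rep(n,px,z):
    m=unproj("wrist",px,z,ps);ex=(m[1]-m[0]+m[2]-m[3]);ey=(m[0]-m[3]+m[1]-m[2])
    print(n,m.mean(0).round(4),"angx",np.arctan2(ex[1],ex[0]).round(3),"angy-90",(np.arctan2(ey[1],ey[0])-np.pi/2).round(3),"sizes",[np.linalg.norm(m[i]-m[(i+1)%4]).round(4) for i in range(4)])
rep("mould",[(286,96),(416,96),(408,255),(290,255)],.046)
rep("cover",[(308,102),(394,99),(394,248),(313,249)],.058)
rep("handle",[(343,134),(362,134),(363,228),(345,229)],.092)
# plate: gradient-based circle fit, outer edge z=.017, in top image
im=cv2.imread("pics/top0.png");s=cv2.bilateralFilter(im,7,20,5).astype(float)
c0=np.array([.445,.307]);pts=[]
for a in np.linspace(0,2*np.pi,120,endpoint=False):
    r=np.linspace(.100,.135,36);P=np.c_[c0[0]+r*np.cos(a),c0[1]+r*np.sin(a),np.full(36,.016)]
    uv=proj("top",P).astype(np.float32)
    L=cv2.remap(s.astype(np.float32),uv[:,None,0],uv[:,None,1],cv2.INTER_LINEAR)[:,0]
    d=np.abs(L[4:]-L[:-4]).sum(1);pts.append(P[2+d.argmax()])
print("plate",circ(np.array(pts)).round(4))
hsv=cv2.cvtColor(im,cv2.COLOR_BGR2HSV)
m=cv2.inRange(hsv,(90,60,20),(125,255,255))[265:305,140:185];cs,_=cv2.findContours(m,0,1);c=max(cs,key=cv2.contourArea);print("cup px",cv2.boundingRect(c))
E
```

```text
mould [ 0.596  -0.0414  0.046 ] angx -0.478 angy-90 -0.472 sizes [np.float64(0.1269), np.float64(0.1637), np.float64(0.1284), np.float64(0.1638)]
cover [ 0.5989 -0.0392  0.058 ] angx -0.455 angy-90 -0.44 sizes [np.float64(0.0819), np.float64(0.1489), np.float64(0.0853), np.float64(0.1472)]
handle [ 0.598  -0.0379  0.092 ] angx -0.449 angy-90 -0.441 sizes [np.float64(0.017), np.float64(0.0871), np.float64(0.0172), np.float64(0.0881)]
plate [0.4455 0.3115 0.1151]
cup px (12, 7, 19, 23)
```

```bash
python3 - <<'E'
from h import *
p=np.array([.598,-.038]);a=-.445
bp=np.array([.515,-.362]);ba=-.84
qs=down(a); q=best([*p,.07],a)
qb=min(down(ba),key=lambda x:-abs(np.dot(x,q)))
for z in(.2,.036):print(env.solve_ik([*bp,z],qb))
env.move_to([*p,.14],q);env.grip(.5);env.line_to([*p,.064],speed=.1)
env.grip(0,25);print("gap",env.current_finger_gap()*94,env.current_contact_force())
env.line_to([*p,.20]);print("gap",env.current_finger_gap()*94,env.current_contact_force())
env.move_to([*bp,.20],qb);env.line_to([*bp,.06],speed=.12);env.pause(.3)
print(env.line_to([*bp,.033],speed=.025,threshold=4),env.current_eef_pos(),env.current_contact_force())
print(env.current_clock())
E
```

```text
[ 0.74495392  0.37436275 -0.30224707  1.70170264  0.12345628  1.08421302
 -0.43545194]
[ 0.71669285  0.55608664 -0.27193943  1.82550695  0.20158199  0.78687129
 -0.49915565]
gap 17.80461570579575 [ 1.18552697 -0.40506559  4.11249846]
gap 17.523423901908142 [ 0.44675322 -0.26601213 -2.56784054]
True [ 0.51480363 -0.36189589  0.03608554] [-0.64205338  0.23439033  4.95343134]
10.8167
```

```bash
python3 - <<'E'
from h import *
env.grip(.45);p,q=pose();env.pause(.2)
env.line_to([p[0],p[1],.2],speed=.2)
c=np.array([.557,-.02]);a=-.46
qq=best([.565,-.044,.26],a);env.move_to([.565,-.044,.26],qq);env.pause(.3)
ps=pose();cv2.imwrite("pics/w1.png",env.read_camera("wrist"));np.save("w1.npy",np.r_[ps[0],ps[1]]);print(ps,env.current_clock())
t=env.read_camera("top");cv2.imwrite("pics/top1.png",t)
E
```

```text
(array([ 0.56497561, -0.04476715,  0.25977388]), array([ 8.50035451e-01,  5.26725454e-01, -1.28493121e-04, -1.08636137e-04])) 14.1667
```

View pics/w1.png

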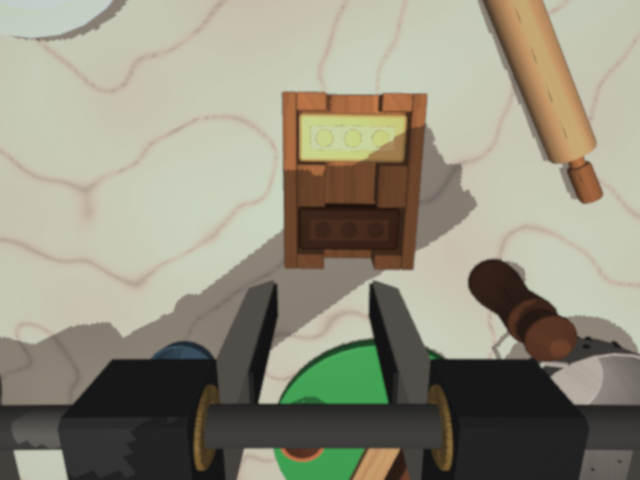

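The wrist view shows the open mould, with pale at (352,138) and dark at (350,229). I'll take one enlarged crop for the corners.

```bash
python3 -c "
import cv2
im=cv2.imread('pics/w1.png')[80:280,265:445];cv2.imwrite('pics/w1c.png',cv2.convertScaleAbs(cv2.resize(im,None,fx=3,fy=3,interpolation=cv2.INTER_CUBIC),alpha=1.5))"
```

```text
(no output)
```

View pics/w1c.png

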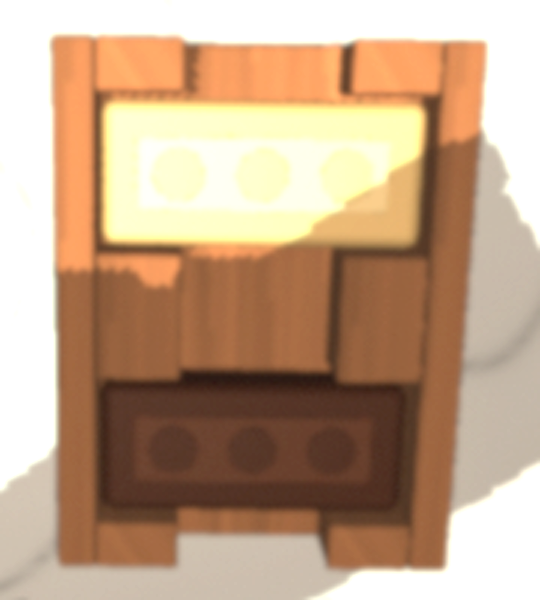

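```bash
python3 - <<'E'
from h import *
v=np.load("w1.npy");ps=(v[:3],v[3:])
def rep(n,px,z):
    m=unproj("wrist",np.array(px)/3+[265-1/3,80-1/3],z,ps);ex=(m[1]-m[0]+m[2]-m[3]);ey=(m[0]-m[3]+m[1]-m[2])
    print(n,m.mean(0).round(4),"angx",np.arctan2(ex[1],ex[0]).round(3),"angy-90",(np.arctan2(ey[1],ey[0])-np.pi/2).round(3),"sizes",[np.linalg.norm(m[i]-m[(i+1)%4]).round(4) for i in range(4)])
    return m.mean(0)
M=rep("mould",[(52,37),(487,42),(444,568),(58,564)],.046)
D=rep("dark",[(103,380),(405,388),(401,510),(103,505)],.040)
P=rep("pale",[(103,102),(428,106),(426,246),(103,244)],.040)
print("D-P dist",np.linalg.norm(D-P),"axis-90",np.arctan2(*(P-D)[1::-1])-np.pi/2,"mid",(D+P)/2)
E
```

```text
mould [ 0.5948 -0.0409  0.046 ] angx -0.472 angy-90 -0.477 sizes [np.float64(0.1281), np.float64(0.1651), np.float64(0.1282), np.float64(0.1652)]
dark [ 0.5748 -0.0791  0.04  ] angx -0.483 angy-90 -0.46 sizes [np.float64(0.0977), np.float64(0.0415), np.float64(0.0991), np.float64(0.0424)]
pale [ 0.6151 -0.0027  0.04  ] angx -0.471 angy-90 -0.448 sizes [np.float64(0.0986), np.float64(0.042), np.float64(0.1011), np.float64(0.0425)]
D-P dist 0.08649445807119283 axis-90 -0.4857908693455544 mid [ 0.59494898 -0.04090544  0.04      ]
```

Mould and blocks agree: mould centre (0.595,-0.041) and angle -0.473, and the block spacing is 86.5 mm against 88. Next I'll lift the dark block.

```bash
python3 - <<'E'
from h import *
d=np.array([.575,-.079]);a=-.473+np.pi/2
pl=np.array([.4208,.3078]);pa=.15
q=best([*d,.05],a);qp=max(down(pa),key=lambda x:abs(np.dot(x,q)))
print(env.solve_ik([*d,.016],q),env.solve_ik([*pl,.01],qp))
env.move_to([*d,.12],q);env.grip(.68)
env.line_to([*d,.05],speed=.12);env.pause(.2)
print("hit",env.line_to([*d,.017],speed=.04,threshold=6),env.current_eef_pos(),env.current_contact_force())
E
```

```text
[ 0.56472572  0.60832726 -0.69717705  1.92891986  0.53796746  0.7982227
  0.66579575] [-0.12275878  0.57000897 -0.78401987  2.06022387  0.59465934  0.74801204
 -1.13143331]
hit False [ 0.57514375 -0.07894839  0.01719126] [ 0.3891566  -0.50018252  0.35276906]
```

```bash
python3 - <<'E'
from h import *
d=np.array([.575,-.079]);a=-.473+np.pi/2
pl=np.array([.4208,.3078]);pa=.15
q=env.current_eef_rot();qp=max(down(pa),key=lambda x:abs(np.dot(x,q)))
env.grip(0,30);print("gap",env.current_finger_gap()*94)
env.line_to([*d,.08],speed=.08);env.pause(.2);print("gap",env.current_finger_gap()*94,env.current_contact_force())
env.line_to([*d,.18]);env.move_to([*pl,.18],qp);env.pause(.2);ps=pose()
cv2.imwrite("pics/w2.png",env.read_camera("wrist"));print(ps,env.current_clock())
cv2.imwrite("pics/top2.png",env.read_camera("top"))
E
```

```text
gap 43.776574645790696
gap 43.61757801608869 [-0.20191328 -0.45828832 -2.36853435]
(array([0.4212518 , 0.30719435, 0.17986367]), array([ 6.52507093e-01,  7.57782607e-01, -1.12868082e-04, -4.06841791e-05])) 22.2083
```

View pics/w2.png

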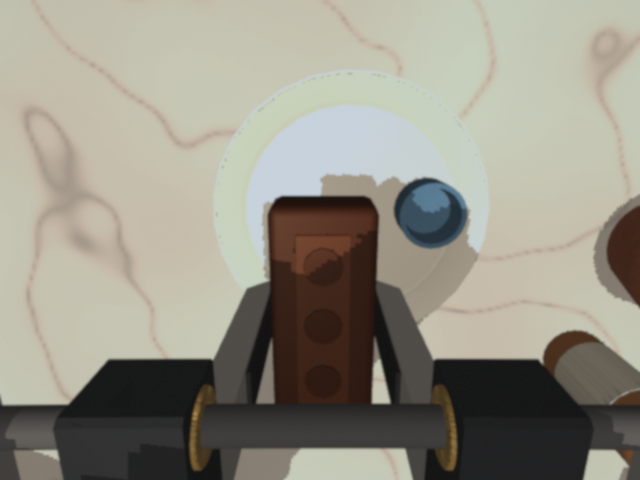

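The block is held level, pattern up, with the cup at (431,212) to the right of the jaws. The plate rim runs from (214,205) to (489,205), with its top at (352,70). I'll check that against the plate estimate, then place the block.

```bash
python3 - <<'E'
from h import *
ps=pose()
m=unproj("wrist",[(214,205),(489,205),(352,70)],.017,ps);print(m.round(4),np.linalg.norm(m[:,:2]-[.4455,.3115],axis=1))
print("cup rim",unproj("wrist",[(430,213)],.046,ps))
pl=[.4208,.3078]
env.line_to([*pl,.04],speed=.12);env.pause(.3)
print(env.line_to([*pl,.006],speed=.025,threshold=4),env.current_eef_pos(),env.current_contact_force())
E
```

```text
[[0.328  0.3038 0.017 ]
 [0.5532 0.3377 0.017 ]
 [0.4236 0.4235 0.017 ]] [0.11772468 0.11082008 0.11411031]
cup rim [[0.49807434 0.32924882 0.046     ]]
True [0.42069403 0.30777154 0.01092465] [ 0.06401189 -0.01361678  4.14853856]
```

```bash
python3 - <<'E'
from h import *
env.grip(.62);p,q=pose();env.pause(.2);print(env.current_contact_force())
env.line_to([p[0],p[1],.2],speed=.2)
bp=np.array([.515,-.362]);qb=best([*bp,.1],-.84)
env.move_to([*bp,.2],qb);env.pause(.2);env.grip(.45);ps=pose()
w=env.read_camera("wrist");t=env.read_camera("top")
cv2.imwrite("pics/chk.png",np.hstack([cv2.resize(t[170:400,90:320],(460,460)),w[:460,150:480]]));cv2.imwrite("pics/w3.png",w);cv2.imwrite("pics/top3.png",t)
print(env.current_clock())
E
```

```text
[-0.34903542 -1.04936505  0.68078782]
29.8583
```

View pics/chk.png

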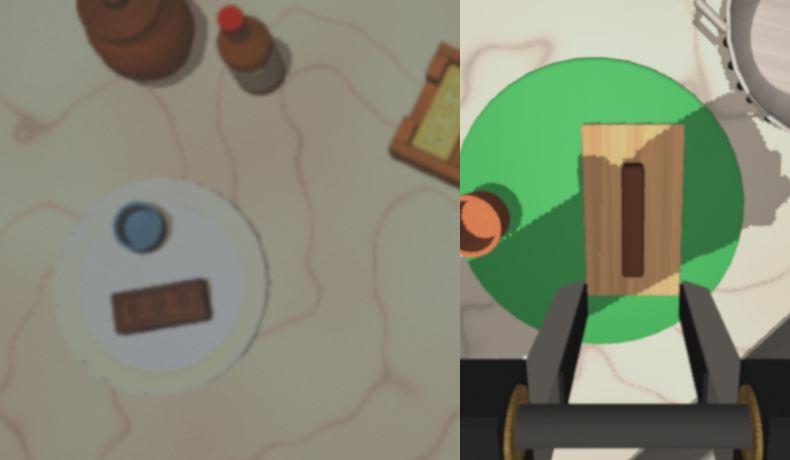

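The dark block lies flat on the plate at crop (162,306), clear of the cup. The cover is on the board with its handle at wrist pixels (312..334, 163..277). Now I'll put the cover back.

```bash
python3 - <<'E'
from h import *
ps=pose();h=unproj("wrist",[(323,164),(323,276)],.064,ps);print(h,np.linalg.norm(h[0]-h[1]),h.mean(0))
cv=unproj("wrist",[(274,124),(374,125),(370,296),(277,294)],.030,ps);print("cover",cv.mean(0))
bp=np.array([.515,-.362]);q=ps[1]
env.line_to([*bp,.037],speed=.1);env.grip(0,25);print("gap",env.current_finger_gap()*94)
env.line_to([*bp,.20]);print("gap",env.current_finger_gap()*94,env.current_contact_force())
m=np.array([.597,-.039]);qm=max(down(-.465),key=lambda x:abs(np.dot(x,q)))
env.move_to([*m,.20],qm);env.line_to([*m,.09],speed=.12);env.pause(.3)
print(env.line_to([*m,.061],speed=.025,threshold=4),env.current_eef_pos(),env.current_contact_force(),env.current_clock())
E
```

```text
[[ 0.54828399 -0.33131432  0.064     ]
 [ 0.48195325 -0.39079951  0.064     ]] 0.08909688822454283 [ 0.51511862 -0.36105692  0.064     ]
cover [ 0.51398947 -0.36294255  0.03      ]
gap 17.538549893283815
gap 18.02266017696029 [-0.57244791  0.26933093 -3.34064828]
True [ 0.59691125 -0.0389932   0.06488621] [-0.38278151 -0.45638291  5.63554784] 36.9167
```

```bash
python3 - <<'E'
from h import *
env.grip(.45);p,q=pose();env.pause(.2)
env.line_to([p[0],p[1],.2],speed=.15)
env.move_to([.565,-.044,.26],q);env.pause(.3);ps=pose();np.save("w4.npy",np.r_[ps[0],ps[1]])
w=env.read_camera("wrist");t=env.read_camera("top");print(env.current_clock())
cv2.imwrite("pics/fin.png",np.hstack([cv2.resize(w[80:280,265:445],(495,550),interpolation=cv2.INTER_CUBIC),cv2.resize(t[140:380,90:390],(300,550))[:,:300]]))
E
```

```text
39.5333
```

View pics/fin.png

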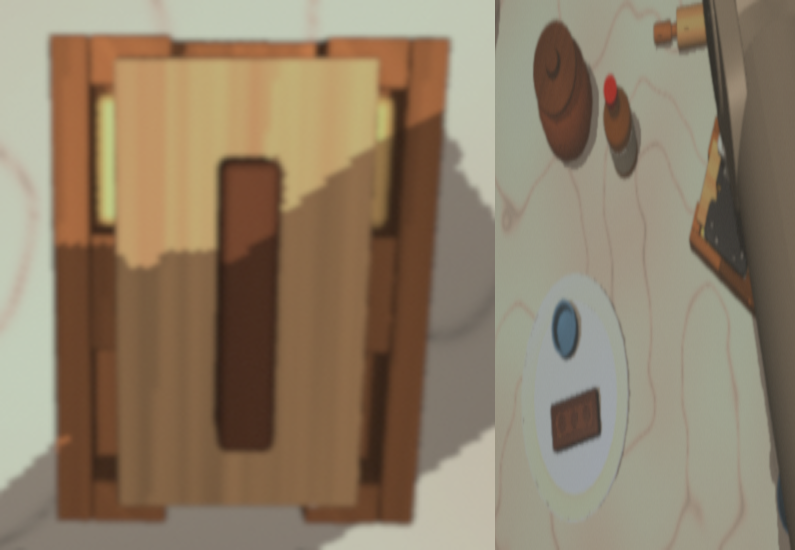

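The cover sits square on the rim, with its corners at crop (115,60), (379,60), (357,505) and (119,504). The pale block's ends peep out on both sides.

```bash
python3 - <<'E'
from h import *
v=np.load("w4.npy");ps=(v[:3],v[3:])
for n,px,z in(("cover",[(115,60),(379,60),(357,505),(119,504)],.058),("mould",[(50,36),(450,39),(413,521),(57,519)],.046)):
    m=unproj("wrist",np.array(px)/2.75+[265,80],z,ps);e=m[1]-m[0]+m[2]-m[3];print(n,m.mean(0),np.arctan2(e[1],e[0]))
env.sign_off();print(env.current_clock())
E
```

```text
cover [ 0.59518735 -0.03950529  0.058     ] -0.46635144416362656
mould [ 0.59512545 -0.04122427  0.046     ] -0.4706690687330058
the job is handed in; nothing more can be done
the job is handed in; nothing more can be done
```

The job is done and handed in at about 40 s on the robot's clock; handing in gives no verdict.

- **What I did:** I laid the cover on the chopping board. I lifted the dark block out through the finger channel and set it pattern up on the plate, about 25 mm from the plate's centre on the side away from the cup. Then I put the cover back on the mould over the pale block. All three set-downs stopped on light contact, at about the expected heights.
- **Last checks:** The final wrist picture puts the cover about 2 mm from the mould's centre and 0.004 rad off square. The pale block's ends show in its cavity. The dark block lies flat on the plate's floor, clear of the cup.
- **Disagreements:** My early wrist measurements of the cover and the mould differed by about 4 mm and 0.02–0.03 rad, so I aimed between them when replacing the cover. The wrist view of the plate rim differed from the top-camera fit by a few mm, and of the cup by about 10 mm; the placement had room for both.
- **Not checked:** I did not measure the bystanders, the plate or the board again at the end. They looked undisturbed in the pictures, though the arm hid part of the final top view.

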